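# Swing the inspection head over the meter and bring it to rest

### The job

Swing the heavy, freely turning inspection head round on its post until its lens is centred over the panel meter clamped in the nest, and bring it to a dead stop there, so that it stays when you let go. Push it gently and only on the two sprung rubber pads inside its push well: do not run a pad onto its stop, touch the rest of the head, whip the head round or let it sail far past the meter. When it has stood over the meter untouched for at least four seconds, take the hand out of the well, and leave the other things on the bench alone.

Things in the scene. Friction and masses are not known exactly. Their poses are not given: they have to be found in the camera images.
- head: Swinging head: aluminium T (cross plate 100 x 400 mm), black camera box in the middle, two grey modules 120 x 90 x 40 mm at its ends, top at z = 150 mm, each with a pad on it; between the pads the push well. Camera top at z = 175 mm. Too broad to grip. Origin under the lens at bench height; x points to the post, whose axis is at x = 300 mm; z up. Touch only the pads. Good pace 0.3 rad/s.
- pad_left (a joint): Compression (m) of the black rubber pad on the module on head +y: block 110 mm along the boom, 90 mm across, z = 153 to 200 mm, inner face at head y = +70 mm, centred 400 mm from the axis. Slides outward over its module, to head +y, on a spring of 45 N/m, no preload, damping 0.8 N s/m, mass 0.1 kg, hard stop at 0.040. Pressing it turns the head clockwise seen from above.
- pad_right (a joint): Compression (m) of the same kind of pad on the module on head -y: inner face at head y = -70 mm, slides outward to head -y, 45 N/m, hard stop at 0.040. Pressing it turns the head counter-clockwise. The springs throw the head back if a finger is merely left standing in its way.
- well (a point): Centre of the push well, 400 mm from the axis along the boom, at pad height (z = 176 mm): 70 mm free to each pad face, 50 mm to the camera box behind. Closed fingers fit in from above and push the pads with their sides, TCP at about z = 180 mm.
- lens (a point): Middle of the lens under the camera box, 300 mm from the post's axis, z = 95 mm. The head turns on a fixed upright post (foot 170 mm diameter, at the far side), stops 0.6 rad past the meter and 1.2 rad before it. Tiny drag: damping 0.03 N m s/rad, friction 0.005 N m, so it coasts for many seconds. Inertia of all that swings 1.23 kg m2 nominal, true value up to 30 percent off.
- target (a point): Middle of the top of the meter (black, 96 x 96 mm, top at z = 65 mm) clamped in the nest, 300 mm from the post's axis. The nest is a fixed aluminium plate 150 x 150 mm on a steel strip that runs radially from the post; a 30 mm wide tongue goes on under the well to a pointed end 550 mm from the axis and shows the line from above. Right = lens over this point, boom in line with tongue.
- meter_a: Loose black panel meter 80 x 96 x 48 mm on the bench left of the robot, origin at its underside; bystander.
- meter_b: A second loose meter of the same kind; bystander.
- carton: Small cardboard carton 100 x 120 x 70 mm at the left, origin at its underside; bystander.
- tray: Open blue tray 160 x 220 x 60 mm at the right, origin at its underside; bystander.

How it is judged:
By the outcome, as a careful person would: the job done as asked, in the order asked, and still so for the second after the job is handed in, with the robot touching nothing.
It also fails if it takes over 48 s, if anything falls off the work surface, if the arm or the gripper's body presses on something with over 40 N, if the wrist force passes 120 N, or if a joint passes its speed limit or range.

### The arm

A 7-joint arm with a two-finger parallel gripper is mounted at the origin on the work surface. World frame = base frame: x ahead of the robot, y to its left, z up, the work surface at z = 0. Lengths are in m, angles in rad, forces in N, time in s.
With the tool pointing down it reaches from about 0.425 to 0.875 m from the base axis. Payload 4.7 kg.
Tool frame: the origin (TCP) lies between the finger pads, 19 mm behind the fingertips; this is the grasp point; y points along the fingers, z is the direction in which the jaws open and shut, and the axes are right-handed (so a half turn about y gives the same grasp; the last joint's range is limited). The gripper opens to 85 mm and grips with 20 to 120 N. Pads are 22 mm wide; open, the fingers measure 114 mm over their backs; the gripper's body (76 mm by 85 mm) begins 54 mm behind the grasp point. The pads swing forward as they close: fully open they stand 13 mm farther back than shut.
Start: joints at [-1.244, 0.321, -0.07, 1.45, 0.023, 1.371, -0.057], TCP at [0.2, 0.618, 0.25] pointing down, gripper open.
Joint ranges: [-2.86, 2.86], [-0.3, 2.09], [-1.38, 1.24], [0.06, 2.45], [-1.56, 4.7], [0.09, 2.05], [-2.69, 2.69]. Speed limits (rad/s): [2.57, 2.57, 3.14, 3.14, 3.14, 3.14, 3.14].

### API

Orientations are given as a 3x3 rotation matrix whose columns are the frame's x, y, z axes.
In Python, from cell import manip gives the robot as it stands.
- The arm moves only by the tool send_rows, never from a script. Its argument "plan" is a list of rows, each a list of 6 numbers: the shift along the tool's x, y, z in mm, then the turn, a rotation vector about the tool's x, y, z in degrees. In form: [[tx, ty, tz, ax, ay, az], ...]. A call has exactly 5 rows; each row is the pose to reach, as a shift and turn from the pose measured when the call began, along the tool's axes at that moment; what a row does not reach only later rows make up. A row lasts 1/12 s, in which the tool goes at most 41.7 mm and 7.16 degrees, less where a joint would pass 70% of its speed; a pose out of reach is approached as far as the arm can. A call with a gripper value outside its range is refused whole. "hand" is the opening, from 0 (shut) to 1 (fully open), set as the call begins (left out, the last holds). The fingers move at their own pace and stop on an object; "squeeze" is the grip in N (left out, the last holds). Time passes only in rows, so rows that repeat a pose let the fingers close, or fill a call up. It gives the time, the measured TCP pose, the force and the opening at its end, in the units of the state.
- manip.get_state(): the state, without advancing time (a new reading comes with each control period).
- manip.camera(name): name is "side" or "top" or "wrist"; returns a dict with "img" (384x512x3 uint8, red, green, blue), "K" (3x3 intrinsics, pixels), "R" (3x3) and "t" (3): a world point X has camera coordinates R X + t. Camera axes: x right, y down, z forward; pixel columns grow to the right and rows downward; lengths in m; the calibration is good to about 2 mm. A picture is of the moment at which its call begins. There is no depth.
- manip.hand_in(): hands the job in, once; it reports no verdict.
Trained networks look in the newest picture that a camera, given by its name, has taken for a name from the list of things; names that differ only in an ending like _2 or _b are one class to them, and where a whole thing is asked for, a point or a joint stands for the part that bears it (a point fixed in the world has none). Each returns a list of dicts, best first, with "score" (0 to 1); they miss things now and then, are a little off and sometimes report something else, mostly with a low value. They report only what shows in the picture. A call takes as long as a camera call.
- manip.search_frame(camera, query): "bbox" ([left, top, right, bottom] in pixels, round what is visible of it).
- manip.silhouettes(camera, query): "mask" (384x512 bool, what is visible of it) and "bbox" ([left, top, right, bottom] in pixels, round what is visible of it).
- manip.mark_of(camera, query): "xy" ([column, row] in pixels: a listed point, or the origin of a listed thing).
The state is a dict: "time": time; "joints": joint angles; "dq": joint speeds; "tau": joint torques, N m; "eef_pos": TCP position; "tcp_rot": TCP orientation; "contact_force": force on the tool from outside, world axes, zero at the start; "wrist_torque": the same for the moment, N m; "grip_width": finger opening in m.
Only numpy, scipy, OpenCV 4.12 (cv2) and the standard library are available. Lean on these libraries where they do the work, as an engineer would, in place of code of your own. Each camera call takes 0.05 s, during which the arm holds its last target. There are 200 camera calls.

## Working session

There is one attempt and no reset: what is moved stays moved. The work goes in short steps, Python scripts to look and compute and a tool call to move; the robot and the scene stay as the last step left them, time stands still between calls to the robot, and variables do not carry over. Pictures are saved under pics/ and viewed, on a budget of 10 in all, crops included, one or two more only if the job needs it, and the job is handed in when it is done.

Besides the shell and the picture viewer there is one more tool, called after ">>>" as name([rows], argument=value, ...), one row to a line, values as JSON. send_rows: Moves the arm, as the interface text tells. Its arguments: {"type":"object","properties":{"plan":{"type":"array"},"hand":{"type":"number"},"squeeze":{"type":"number"}},"required":["plan"]}

```bash
mkdir -p pics; ls; python3 - <<'E'
from cell import manip
import cv2,numpy as np
s=manip.get_state()
for k in("time","eef_pos","tcp_rot","grip_width","contact_force"):print(k,np.round(s[k],3).tolist())
ims=[]
for c in("top","side"):
    d=manip.camera(c);ims.append(d["img"])
    print(c,d["K"].tolist(),np.round(d["R"],4).tolist(),np.round(d["t"],4).tolist())
    for q in("well","lens","target","head","tray"):
        try:print(q,[(np.round(r["xy"]).tolist(),round(r["score"],2)) for r in manip.mark_of(c,q)[:2]])
        except Exception as e:print(q,e)
cv2.imwrite("pics/a.png",ims[0][...,::-1]);cv2.imwrite("pics/b.png",ims[1][...,::-1])
print(manip.get_state()["time"])
E
```

```text
pics
time 0.0
eef_pos [0.2, 0.618, 0.249]
tcp_rot [[0.951, -0.0, 0.308], [-0.308, -0.002, 0.951], [0.0, -1.0, -0.002]]
grip_width 0.086
contact_force [-0.573, -0.091, 0.624]
top [[359.6101404232729, 0.0, 256.9274036129963], [0.0, 359.6101404232729, 182.02368195276185], [0.0, 0.0, 1.0]] [[0.0183, -0.9998, -0.0111], [-0.9912, -0.0167, -0.131], [0.1307, 0.0134, -0.9913]] [0.0078, 0.5299, 1.2364]
well [([287.0, 197.0], 0.66)]
lens [([288.0, 198.0], 0.19)]
target [([246.0, 159.0], 0.74)]
head [([429.0, 194.0], 0.36)]
tray [([428.0, 194.0], 0.82)]
side [[428.10230913213195, 0.0, 255.90390306962863], [0.0, 428.10230913213195, 191.53594241479936], [0.0, 0.0, 1.0]] [[-0.8008, -0.5989, -0.0034], [-0.5674, 0.7606, -0.3155], [0.1915, -0.2507, -0.9489]] [0.4033, 0.3356, 1.7406]
well [([277.0, 180.0], 0.98)]
lens [([258.0, 175.0], 0.57)]
target [([232.0, 196.0], 0.57)]
head [([257.0, 180.0], 0.56)]
tray [([336.0, 110.0], 0.91)]
0.6
```

View pics/a.png

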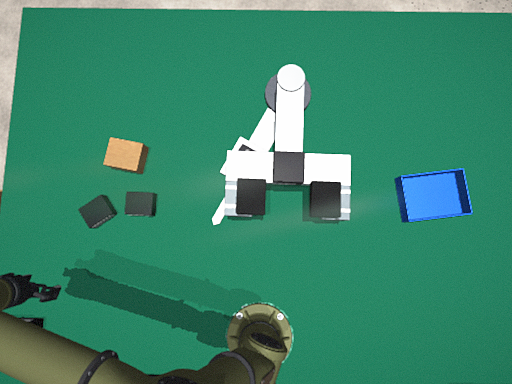

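View pics/b.png

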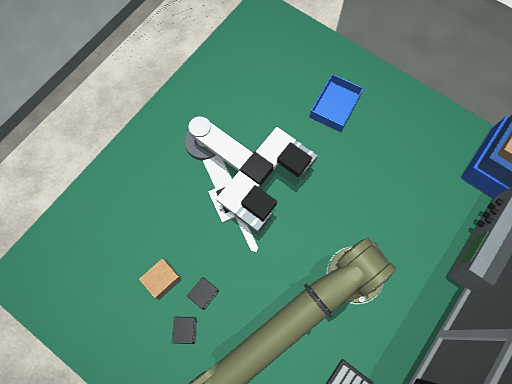

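Top view: post foot at about (288,92), pads at (251,196) and (325,200), tongue tip at (216,222), so the head needs roughly 0.5 rad clockwise. The side view agrees, and the bystanders are all well away from the head.

```bash
cat > h.py <<'E'
import cv2,numpy as np
from cell import manip
def bp(d,px,z):
    px=np.atleast_2d(px).astype(float);C=-d["R"].T@d["t"]
    r=np.c_[px,np.ones(len(px))]@np.linalg.inv(d["K"]).T@d["R"]
    return C+r*((z-C[2])/r[:,2])[:,None]
def pj(d,X):
    c=np.atleast_2d(X)@d["R"].T+d["t"];p=c@d["K"].T
    return p[:,:2]/p[:,2:]
E
python3 - <<'E'
from h import *
for c,roi in (("top",(222,145,355,225)),("side",(225,135,320,225))):
    d=manip.camera(c);g=d["img"].max(2)
    m=np.zeros_like(g);x0,y0,x1,y1=roi;m[y0:y1,x0:x1]=(g[y0:y1,x0:x1]<45)
    n,l,st,ce=cv2.connectedComponentsWithStats(m)
    for i in range(1,n):
        if st[i,4]>150:
            r=cv2.minAreaRect(np.argwhere(l==i)[:,::-1].astype(np.float32))
            print(c,st[i].tolist(),np.round(ce[i],1),"rect",np.round(r[0],1),np.round(r[1],1),np.round(bp(d,[r[0]],.2)[0],4),np.round(bp(d,[r[0]],.175)[0],4))
    dv=d["img"].astype(int);dark=((g<75)&(np.ptp(dv,axis=2)<25)).astype(np.uint8)
    for z in(0,.01,.02):
        print(z,"tip",bp(d,[(215,222)] if c=="top" else [(254,250)],z)[0].round(4))
    np.save(f"pics/{c}.npy",d["img"])
    im=d["img"];x,y,w,hh=(205,60,155,170) if c=="top" else (180,105,145,150)
    cv2.imwrite(f"pics/z_{c}.png",cv2.resize(im[y:y+hh,x:x+w],None,fx=3.4 if c=="top" else 3.8,fy=3.4 if c=="top" else 3.8,interpolation=cv2.INTER_CUBIC)[...,::-1])
a=cv2.imread("pics/z_top.png");print(a.shape)
E
```

```text
0 tip [0.3872 0.1652 0.    ]
0.01 tip [0.3871 0.164  0.01  ]
0.02 tip [0.3869 0.1627 0.02  ]
0 tip [0.3886 0.167  0.    ]
0.01 tip [0.3874 0.1684 0.01  ]
0.02 tip [0.3862 0.1699 0.02  ]
(578, 527, 3)
```

View pics/z_top.png

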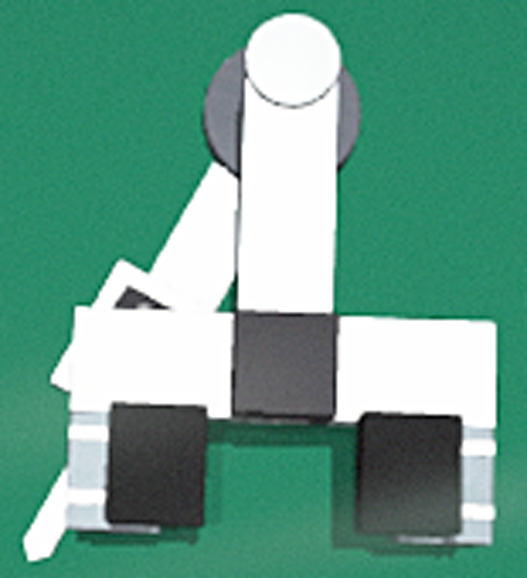

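The crop shows the camera box centred at about zoom (285,365), with the pads at (157,465) and (411,475). The tongue tip is at (35,560), and the white boom runs straight up to the post top at (293,60).

```bash
python3 - <<'E'
from h import *
from scipy.optimize import least_squares
P={}
for c,roi in (("top",(222,145,355,225)),("side",(225,135,320,225))):
    d=manip.camera(c);g=d["img"].max(2)
    m=np.zeros_like(g);x0,y0,x1,y1=roi;m[y0:y1,x0:x1]=(g[y0:y1,x0:x1]<95)
    m=cv2.morphologyEx(m,cv2.MORPH_OPEN,np.ones((3,3)))
    n,l,st,ce=cv2.connectedComponentsWithStats(m)
    for i in range(1,n):
        if st[i,4]>150:
            r=cv2.minAreaRect(np.argwhere(l==i)[:,::-1].astype(np.float32))
            print(c,st[i].tolist(),"rect",np.round(r,1) if 0 else [np.round(v,1) for v in r],np.round(bp(d,[r[0]],.2)[0],4),np.round(bp(d,[r[0]],.175)[0],4))
print(manip.get_state()["time"])
# post from post-top and foot
d=manip.camera("top")
z=(205+np.array([293,282])/3.4,60+np.array([60,105])/3.4)
print("foot",bp(d,[[z[0][1],z[1][1]]],.02), [bp(d,[[z[0][0],z[1][0]]],q)[0].round(3) for q in(.15,.2,.25)])
E
```

```text
top [274, 152, 30, 14, 213] rect [array([288.5, 158.5]), array([13., 29.]), np.float64(90.0)] [ 0.583  -0.0815  0.2   ] [ 0.588  -0.0834  0.175 ]
top [236, 179, 46, 38, 1113] rect [array([258.3, 197.6]), array([43.8, 37.4]), np.float64(2.7)] [0.4601 0.0097 0.2   ] [0.4623 0.0099 0.175 ]
top [275, 181, 66, 37, 1367] rect [array([307.1, 198.6]), array([65. , 35.9]), np.float64(2.2)] [ 0.4595 -0.1391  0.2   ] [ 0.4617 -0.1423  0.175 ]
side [241, 143, 70, 78, 2464] rect [array([269.5, 174.5]), array([55.2, 83.4]), np.float64(45.0)] [ 0.4942 -0.0768  0.2   ] [ 0.4992 -0.0848  0.175 ]
0.8
foot [[ 0.87345951 -0.09112879  0.02      ]] [array([ 0.868, -0.092,  0.15 ]), array([ 0.846, -0.088,  0.2  ]), array([ 0.824, -0.084,  0.25 ])]
```

```bash
python3 - <<'E'
from h import *
from scipy.optimize import least_squares
d=manip.camera("top")
Z=lambda a:np.array(a,float)/3.4+[205-.35,60-.35]
pads=Z([(110,404),(208,408),(203,526),(106,521),(360,412),(463,416),(460,536),(357,530)])
hx=-np.array([345,345,455,455,345,345,455,455])/1e3; hy=np.array([160,70,70,160,-70,-160,-160,-70])/1e3
box=Z([(235,312),(338,314),(334,416),(233,412)]).mean(0)
def f(p):
    c,s=np.cos(p[2]),np.sin(p[2])
    X=np.c_[p[0]+c*hx-s*hy,p[1]+s*hx+c*hy,np.full(8,.2)]
    b=np.array([[p[0]-.3*c,p[1]-.3*s,.175]])
    return np.r_[(pj(d,X)-pads).ravel(),(pj(d,b)-box).ravel()]
r=least_squares(f,[.87,-.09,0.]);print("axis,th",r.x,"res",np.abs(r.fun).max())
for tip in([.387,.1665],):
    v=r.x[:2]-tip;print("th_target",np.arctan2(v[1],v[0]),"len",np.hypot(*v))
E
```

```text
axis,th [ 0.86185822 -0.08888073 -0.02052792] res 1.0507009866944372
th_target -0.49343161648850226 len 0.5391749733274456
```

>>> send_rows([
  [30,0,-27,0,0,0],
  [60,0,-54,0,0,0],
  [90,0,-81,0,0,0],
  [120,0,-108,0,0,0],
  [150,0,-135,0,0,0],
], hand=0)

```text
time: 1.32
eef_pos: [0.302, 0.4421, 0.2502]
tcp_rot: [[0.952, 0.0, 0.308], [-0.308, 0.0, 0.952], [0.0, -1.0, 0.001]]
contact_force: [1.6, 0.5, -0.3]
grip_width: 0.0254
```

>>> send_rows([
  [30,0,-27,0,0,0],
  [60,0,-54,0,0,0],
  [90,0,-81,0,0,0],
  [120,0,-108,0,0,0],
  [150,0,-135,0,0,0],
])

```text
time: 1.73
eef_pos: [0.4038, 0.2657, 0.2505]
tcp_rot: [[0.952, 0.001, 0.307], [-0.307, 0.001, 0.952], [0.0, -1.0, 0.002]]
contact_force: [1.6, -0.8, 0.6]
grip_width: -0.0002
```

>>> send_rows([
  [16,0,-28,0,0,0],
  [33,0,-57,0,0,0],
  [49,0,-85,0,0,0],
  [65,0,-114,0,0,0],
  [82,0,-142,0,0,0],
])

```text
time: 2.15
eef_pos: [0.4382, 0.1036, 0.2506]
tcp_rot: [[0.952, 0.001, 0.308], [-0.308, 0.002, 0.952], [0.001, -1.0, 0.002]]
contact_force: [0.8, -0.5, 0.7]
grip_width: -0.0001
```

>>> send_rows([
  [16,0,-28,0,0,0],
  [33,0,-57,0,0,0],
  [49,0,-85,0,0,0],
  [65,0,-114,0,0,0],
  [82,0,-142,0,0,0],
])

```text
time: 2.57
eef_pos: [0.4725, -0.0585, 0.2507]
tcp_rot: [[0.952, 0.002, 0.308], [-0.308, 0.003, 0.952], [0.001, -1.0, 0.003]]
contact_force: [0.5, 0.4, -0.9]
grip_width: 0.0002
```

```bash
python3 - <<'E'
from h import *
ims=[manip.camera(c)["img"] for c in("top","side","wrist")]
a=np.vstack([cv2.resize(ims[0][50:240,190:390],(400,380)),cv2.resize(ims[1][90:280,160:360],(400,380))])
im=np.hstack([a[:380],a[380:]])
w=cv2.resize(ims[2],(280,210))
c=np.zeros((590,800,3),np.uint8);c[:380]=im;c[380:,:280]=w
cv2.imwrite("pics/c.png",c[...,::-1]);s=manip.get_state();print(s["time"],s["eef_pos"],s["contact_force"])
E
```

```text
2.7167 [ 0.47269326 -0.0595511   0.25064338] [-0.40018861  1.42370703 -1.01228003]
```

View pics/c.png

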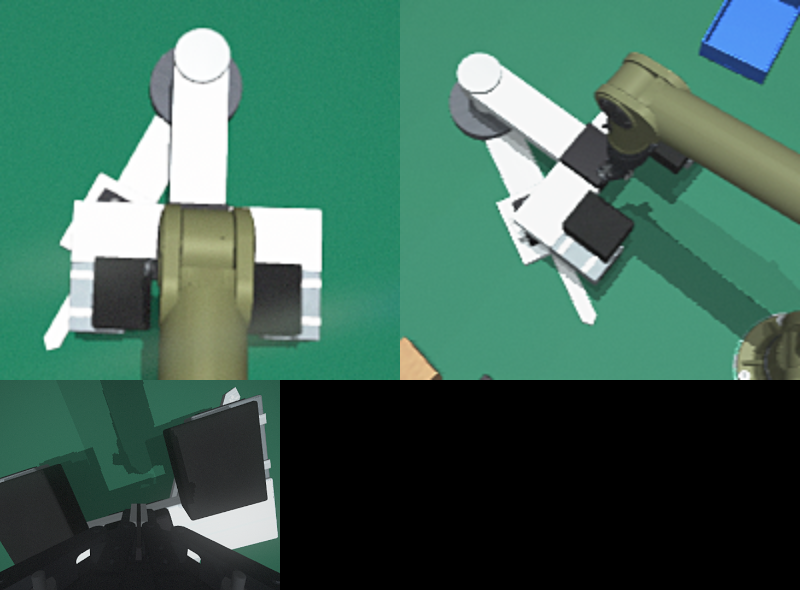

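Hand is over the well. In the top view the boom's right edge is clear of the arm, and the side view shows the boom and left module. Lowering into the well now; the gaps to both pads look good.

>>> send_rows([
  [0,20,0,0,0,0],
  [0,40,0,0,0,0],
  [0,60,0,0,0,0],
  [0,70,0,0,0,0],
  [0,70,0,0,0,0],
])

```text
time: 3.13
eef_pos: [0.4712, -0.0582, 0.1785]
tcp_rot: [[0.95, -0.002, 0.312], [-0.312, 0.002, 0.95], [-0.003, -1.0, 0.001]]
contact_force: [-0.6, -0.7, -0.7]
grip_width: -0.0002
```

```bash
cat >> h.py <<'E'
AX=np.array([.868,-.090]);HB={"top":(.15,.043),"side":(.15,.043)}
def edge(d,cam,th,ax=None,zb=None):
    """-y edge of boom: world points on plane zb"""
    ax=AX if ax is None else ax; zb=zb or HB[cam][0]
    R=d["img"][...,0].astype(np.float32);out=[]
    y=np.arange(-.085,-.005,.0005)
    c,s=np.cos(th),np.sin(th)
    for r in np.arange(.14,.235,.004):
        X=np.c_[ax[0]-c*r-s*y,ax[1]-s*r+c*y,np.full(len(y),zb)]
        p=pj(d,X).astype(np.float32)
        v=cv2.remap(R,p[:,0],p[:,1],cv2.INTER_LINEAR).ravel()
        i=np.argmax(v>150)
        if i>3 and v[i-4]<140: out.append((r,y[i]-.0005*(v[i]-150)/(v[i]-v[i-1])))
    return np.array(out)
def theta(d,cam,th):
    h=HB[cam][1]
    for _ in range(3):
        e=edge(d,cam,th)
        if len(e)<6: return np.nan,len(e)
        # point (r,y) in frame th; true edge y=-h -> rotation
        a=np.arctan2(e[:,1],e[:,0])+np.arcsin(h/np.hypot(e[:,0],e[:,1]))
        th=th-np.median(a)   # head x axis to post: +y offset at -x side => th decreases
    return th,len(e)
E
python3 - <<'E'
from h import *
for c in("top","side"):
    d=manip.camera(c);d["img"]=np.load(f"pics/{c}.npy")
    for zb in(.13,.15,.17,.19,.21):
        e=edge(d,c,-.0205,zb=zb);q=np.polyfit(e[:,0],e[:,1],1);print(c,zb,len(e),"slope",q[0].round(4),"y at .19",np.polyval(q,.19).round(4), "y at axis",q[1].round(4))
s=manip.get_state();print(s["time"],s["eef_pos"],s["contact_force"])
E
```

```text
top 0.13 24 slope 0.0176 y at .19 -0.0478 y at axis -0.0511
top 0.15 24 slope 0.0175 y at .19 -0.0456 y at axis -0.0489
top 0.17 24 slope 0.0162 y at .19 -0.0435 y at axis -0.0466
top 0.19 24 slope 0.0132 y at .19 -0.0413 y at axis -0.0439
top 0.21 24 slope 0.0101 y at .19 -0.0392 y at axis -0.0411
side 0.13 24 slope -0.0017 y at .19 -0.051 y at axis -0.0507
side 0.15 24 slope -0.0006 y at .19 -0.0443 y at axis -0.0442
side 0.17 24 slope -0.0028 y at .19 -0.0376 y at axis -0.037
side 0.19 24 slope -0.0012 y at .19 -0.0308 y at axis -0.0305
side 0.21 24 slope -0.0001 y at .19 -0.024 y at axis -0.024
3.2333 [ 0.47301803 -0.05874247  0.18106623] [ 0.47142129 -0.55856974 -0.57107636]
```

>>> send_rows([
  [-6,2,16,0,0,0],
  [-13,2,33,0,0,0],
  [-17,2,40,0,0,0],
  [-21,2,48,0,0,0],
  [-23,2,51,0,0,0],
])

```text
time: 3.75
eef_pos: [0.4685, -0.0026, 0.1808]
tcp_rot: [[0.95, 0.006, 0.311], [-0.311, 0.002, 0.95], [0.005, -1.0, 0.004]]
contact_force: [1.9, -1.3, -0.8]
grip_width: -0.0001
```

```bash
CAM=top,side python3 ctl.py -0.054 76 76 76 76 70; CAM=wrist python3 - <<'E'
from h import *
E
```

```text
t 3.75 th [(-0.0232, 24), (-0.0318, 24)] to go 0.4605 w_meas -0.0137
rel at pic r 0.402 y 75.6 mm F [ 1.7 -1.8  1.9]
[[-1, 1, 6, 0, 0, 0], [-1, 1, 10, 0, 0, 0], [-2, 1, 15, 0, 0, 0], [-2, 1, 21, 0, 0, 0], [-1, 1, 21, 0, 0, 0]]
end pred th -0.0931 w -0.1966 to go 0.3949
```

>>> send_rows([
  [-1,1,6,0,0,0],
  [-1,1,10,0,0,0],
  [-2,1,15,0,0,0],
  [-2,1,21,0,0,0],
  [-1,1,21,0,0,0],
])

```text
time: 4.27
eef_pos: [0.4751, 0.0184, 0.1803]
tcp_rot: [[0.951, 0.008, 0.31], [-0.31, 0.003, 0.951], [0.007, -1.0, 0.005]]
contact_force: [1.7, -0.6, 5.7]
grip_width: 0.0001
```

```bash
CAM=top,side python3 ctl.py -0.197 70 50 20 0 -5
```

```text
t 4.27 th [(-0.0855, 24), (-0.1002, 24)] to go 0.3952 w_meas -0.1264
rel at pic r 0.401 y 70.3 mm F [ 2.9 -0.7  4.8]
[[-2, 0, 15, 0, 0, 0], [2, 0, 3, 0, 0, 0], [6, 0, -19, 0, 0, 0], [8, 0, -31, 0, 0, 0], [7, 0, -28, 0, 0, 0]]
end pred th -0.2072 w -0.2254 to go 0.2808
```

>>> send_rows([
  [-2,0,15,0,0,0],
  [2,0,3,0,0,0],
  [6,0,-19,0,0,0],
  [8,0,-31,0,0,0],
  [7,0,-28,0,0,0],
])

```text
time: 4.78
eef_pos: [0.4721, -0.0155, 0.1794]
tcp_rot: [[0.948, 0.007, 0.317], [-0.317, 0.001, 0.948], [0.006, -1.0, 0.003]]
contact_force: [0.2, 0.3, -0.7]
grip_width: 0.0001
```

```bash
CAM=top,side python3 ctl.py -0.225 -20 -30 -40 -50 -58
```

```text
t 4.78 th [(-0.1897, 24), (-0.2023, 24)] to go 0.292 w_meas -0.1997
rel at pic r 0.403 y 0.0 mm F [0.6 0.5 0.1]
[[0, 0, -3, 0, 0, 0], [0, 0, -6, 0, 0, 0], [0, 0, -9, 0, 0, 0], [-1, 0, -11, 0, 0, 0], [-2, 0, -12, 0, 0, 0]]
end pred th -0.3109 w -0.2189 to go 0.1771
```

>>> send_rows([
  [0,0,7,0,0,0],
  [0,0,8,0,0,0],
  [0,0,6,0,0,0],
  [0,0,4,0,0,0],
  [0,0,1,0,0,0],
])

```text
time: 5.3
eef_pos: [0.473, -0.0104, 0.1796]
tcp_rot: [[0.95, 0.007, 0.312], [-0.312, 0.003, 0.95], [0.006, -1.0, 0.005]]
contact_force: [0.7, 0.2, 0.3]
grip_width: 0.0003
```

```bash
CAM=top,side python3 ctl.py m -56 -66 -72 -74 -74
```

```text
t 5.3 th [(-0.2925, 24), (-0.3032, 24)] to go 0.1901 w_meas -0.1972
rel at pic r 0.401 y -40.7 mm F [ 0.1  0.4 -0.8]
[[-1, 0, -1, 0, 0, 0], [-3, 0, -4, 0, 0, 0], [-4, 0, -5, 0, 0, 0], [-5, 0, -1, 0, 0, 0], [-6, 0, 3, 0, 0, 0]]
end pred th -0.3884 w -0.1207 to go 0.0996
```

```bash
mv log.json l2; python3 -c "
import json;L=json.load(open('l2'));L=L[:-1];json.dump(L,open('log.json','w'))"; I=1.38 CAM=top,side python3 ctl.py -0.197 -60 -65 -67 -67 -67
```

```text
t 5.4 th [(-0.3117, 24), (-0.3228, 24)] to go 0.1707 w_meas -0.1967
rel at pic r 0.400 y -47.9 mm F [0.3 0.5 0. ]
[[-1, 0, 2, 0, 0, 0], [-3, 0, 4, 0, 0, 0], [-4, 0, 8, 0, 0, 0], [-5, 0, 13, 0, 0, 0], [-6, 0, 18, 0, 0, 0]]
end pred th -0.4095 w -0.1438 to go 0.0785
```

>>> send_rows([
  [-1,0,2,0,0,0],
  [-3,0,4,0,0,0],
  [-4,0,8,0,0,0],
  [-5,0,13,0,0,0],
  [-6,0,18,0,0,0],
])

```text
time: 5.92
eef_pos: [0.4733, 0.0091, 0.18]
tcp_rot: [[0.95, 0.008, 0.313], [-0.313, 0.003, 0.95], [0.007, -1.0, 0.006]]
contact_force: [0.9, 0.6, 1.2]
grip_width: -0.0002
```

```bash
I=1.38 CAM=top,side python3 ctl.py -0.144 -70 -69 -68 -67 -65
```

```text
t 5.92 th [(-0.4011, 24), (-0.4088, 24)] to go 0.083 w_meas -0.1697
rel at pic r 0.402 y -63.9 mm F [-1.   0.6  1.5]
[[0, 0, 3, 0, 0, 0], [-1, 0, 8, 0, 0, 0], [-1, 0, 12, 0, 0, 0], [-1, 0, 16, 0, 0, 0], [-1, 0, 20, 0, 0, 0]]
end pred th -0.4566 w -0.0583 to go 0.0314
```

>>> send_rows([
  [0,0,3,0,0,0],
  [-1,0,8,0,0,0],
  [-1,0,12,0,0,0],
  [-1,0,16,0,0,0],
  [-1,0,20,0,0,0],
])

```text
time: 6.43
eef_pos: [0.4785, 0.0294, 0.18]
tcp_rot: [[0.95, 0.008, 0.311], [-0.311, 0.004, 0.95], [0.006, -1.0, 0.006]]
contact_force: [0.9, 1.0, 0.5]
grip_width: 0.0001
```

```bash
I=1.38 CAM=top,side python3 ctl.py -0.058 -62 -61 -60 -59 -57
python3 - <<'E'
from h import *
s=manip.get_state();ims={c:np.load(f"pics/{c}.npy") for c in("top","side")}
# strip/tongue line from the start pictures: print edge points of strip near the tip & inboard part
E
```

```text
t 6.43 th [(-0.4414, 24), (-0.4429, 24)] to go 0.0458 w_meas -0.0721
rel at pic r 0.403 y -58.3 mm F [ 0.1 -0.3  1.5]
[[0, 0, 0, 0, 0, 0], [0, 0, 3, 0, 0, 0], [1, 0, 5, 0, 0, 0], [1, 0, 7, 0, 0, 0], [2, 0, 10, 0, 0, 0]]
end pred th -0.4631 w -0.0261 to go 0.0249
```

>>> send_rows([
  [0,0,8,0,0,0],
  [0,0,15,0,0,0],
  [0,0,21,0,0,0],
  [0,0,22,0,0,0],
  [0,0,23,0,0,0],
])

```text
time: 6.95
eef_pos: [0.4854, 0.0522, 0.1798]
tcp_rot: [[0.951, 0.007, 0.309], [-0.309, 0.003, 0.951], [0.005, -1.0, 0.005]]
contact_force: [0.6, -0.0, 0.0]
grip_width: 0.0001
```

```bash
I=1.38 CAM=top,side python3 ctl.py m -50 -57 -60 -60 -58
python3 - <<'E'
from h import *
# refine target line: strip edges in the start pictures (z~0.01), and where boom is in pictures
ims={c:np.load(f"pics/{c}.npy") for c in("top","side")}
o=[]
for c,(x,y,w,h) in(("top",(205,140,70,90)),("side",(200,150,70,110))):
    o.append(cv2.resize(ims[c][y:y+h,x:x+w],(390,int(390*h/w)),interpolation=cv2.INTER_CUBIC)[:500])
H=max(a.shape[0] for a in o);o=[np.pad(a,((0,H-a.shape[0]),(0,0),(0,0))) for a in o]
n=np.hstack(o);print(n.shape);cv2.imwrite("pics/e.png",n[...,::-1])
E
```

```text
t 6.95 th [(-0.4546, 24), (-0.4563, 24)] to go 0.0326 w_meas -0.0256
rel at pic r 0.406 y -41.0 mm F [-0.3 -0.3  0. ]
[[0, 0, -7, 0, 0, 0], [-1, 0, -13, 0, 0, 0], [0, 0, -16, 0, 0, 0], [0, 0, -15, 0, 0, 0], [2, 0, -13, 0, 0, 0]]
end pred th -0.4664 w -0.0108 to go 0.0216
(500, 780, 3)
```

View pics/e.png

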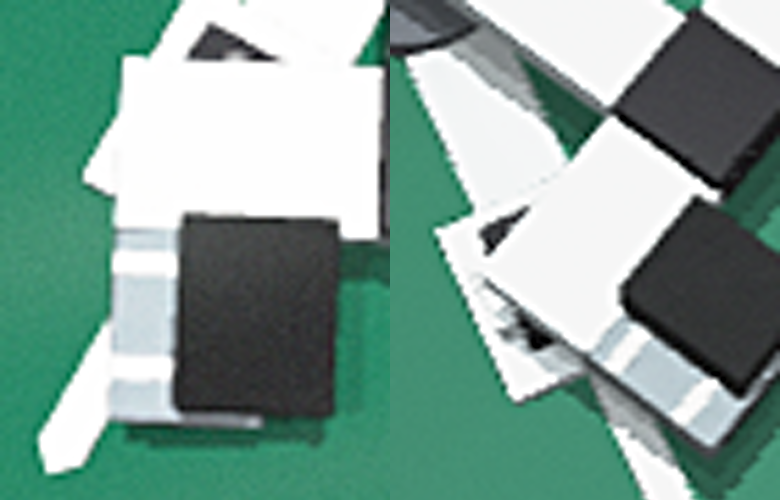

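The zoom shows the tongue's pointed end at about zoom (48,465) in the top crop, running back under the left module. That is consistent with the tip I used. The head is now coasting slowly towards the line.

>>> send_rows([
  [0,0,0,0,0,0],
  [0,0,0,0,0,0],
  [0,0,0,0,0,0],
  [0,0,0,0,0,0],
  [0,0,0,0,0,0],
])

```text
time: 7.47
eef_pos: [0.4854, 0.0516, 0.1799]
tcp_rot: [[0.951, 0.007, 0.31], [-0.31, 0.003, 0.951], [0.006, -1.0, 0.005]]
contact_force: [0.5, 0.5, 0.4]
grip_width: -0.0
```

```bash
I=1.38 CAM=top,side python3 ctl.py m -55 -57 -60 -60 -58
python3 - <<'E'
from h import *
o=[]
for c in("top","side"):
    d=manip.camera(c);e=edge(d,c,-.464);q=np.polyfit(e[:,0],e[:,1],1);print(c,"th from slope",-.464-np.arctan(q[0]),"y axis",q[1],"y.19",np.polyval(q,.19))
    d2=dict(d);d2["img"]=np.load(f"pics/{c}.npy");e=edge(d2,c,-.0205);q=np.polyfit(e[:,0],e[:,1],1);print(" start th slope",-.0205-np.arctan(q[0]),q[1])
    x,y,w,h=(200,60,130,175) if c=="top" else (180,105,130,160)
    im=cv2.resize(d["img"][y:y+h,x:x+w],None,fx=3,fy=3,interpolation=cv2.INTER_CUBIC)
    for th,col in((-.488,(255,0,0)),):
        for z in(.01,.15):
            L=pj(d,[[AX[0]-r*np.cos(th),AX[1]-r*np.sin(th),z] for r in(0,.55)])
            L=((L-[x,y]+.5)*3).astype(int);cv2.line(im,tuple(L[0].tolist()),tuple(L[1].tolist()),col if z<.1 else (0,0,255),1)
    o.append(np.pad(im,((0,525-im.shape[0]),(0,0),(0,0))))
cv2.imwrite("pics/f.png",np.hstack(o)[...,::-1])
E
```

```text
t 7.47 th [(-0.465, 24), (-0.4664, 24)] to go 0.0223 w_meas -0.0198
rel at pic r 0.405 y -45.2 mm F [-0.4 -0.5 -0.5]
[[-1, 0, -8, 0, 0, 0], [0, 0, -10, 0, 0, 0], [0, 0, -12, 0, 0, 0], [1, 0, -12, 0, 0, 0], [2, 0, -10, 0, 0, 0]]
end pred th -0.4735 w -0.0046 to go 0.0145
top th from slope -0.4829012116840175 y axis -0.04809582510520021 y.19 -0.04450416716150193
 start th slope -0.03798347046307489 -0.048947251615659236
side th from slope -0.49361214983319907 y axis -0.04952679334520536 y.19 -0.04389883976850587
 start th slope -0.0199246844244443 -0.04418161881083468
```

View pics/f.png

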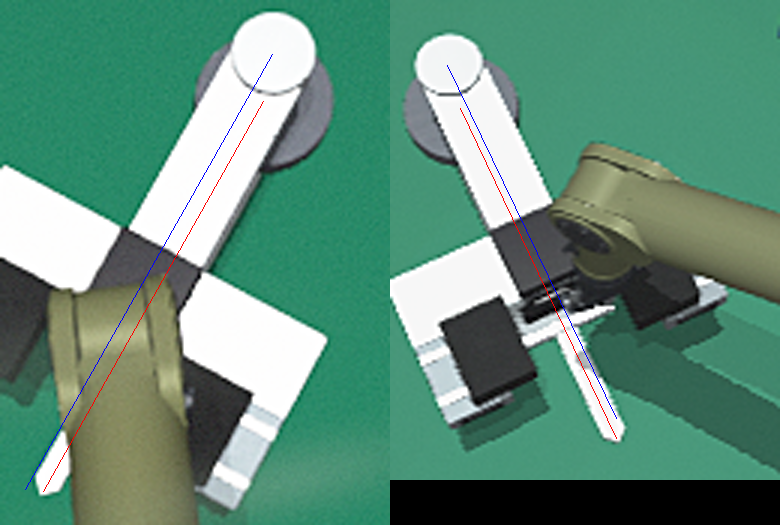

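The overlay has the red line, at tongue height, lying on the tongue in both views and ending at its tip at (43,491). The boom's centre line is about 1 px to the right of its target line, so there's about 0.01–0.02 rad to go. I'll brake gently now and then measure at rest.

>>> send_rows([
  [-1,0,-8,0,0,0],
  [0,0,-11,0,0,0],
  [0,0,-13,0,0,0],
  [1,0,-13,0,0,0],
  [1,0,-3,0,0,0],
])

```text
time: 8.08
eef_pos: [0.4855, 0.0467, 0.1801]
tcp_rot: [[0.95, 0.007, 0.313], [-0.313, 0.003, 0.95], [0.006, -1.0, 0.005]]
contact_force: [0.2, 0.0, -0.4]
grip_width: 0.0002
```

```bash
I=1.38 CAM=top,side python3 ctl.py m -45 -45 -45 -45 -45
CAM=top,side python3 ctl.py m -45 -45 -45 -45 -45 | head -1
python3 - <<'E'
from h import *
o=[]
for c in("top","side"):
    d=manip.camera(c)
    x,y,w,h=(160,60,160,175) if c=="top" else (170,135,140,125)
    f=2.4 if c=="top" else 2.8
    im=cv2.resize(d["img"][y:y+h,x:x+w],None,fx=f,fy=f,interpolation=cv2.INTER_CUBIC)
    o.append(np.pad(im,((0,420-im.shape[0]),(0,0),(0,0))));np.save(f"pics/{c}2.npy",d["img"])
cv2.imwrite("pics/g.png",np.hstack(o)[...,::-1]);print(manip.get_state()["time"])
E
```

```text
t 8.08 th [(-0.4661, 24), (-0.4666, 24)] to go 0.0217 w_meas -0.0011
rel at pic r 0.404 y -46.4 mm F [-0.7  0.9  0.9]
[[1, 0, 1, 0, 0, 0], [1, 0, 1, 0, 0, 0], [2, 0, 1, 0, 0, 0], [2, 0, 1, 0, 0, 0], [3, 0, 1, 0, 0, 0]]
end pred th -0.4665 w 0.0000 to go 0.0215
t 8.18 th [(-0.4625, 24), (-0.4657, 24)] to go 0.0239 w_meas 0.0222
8.3833
```

View pics/g.png

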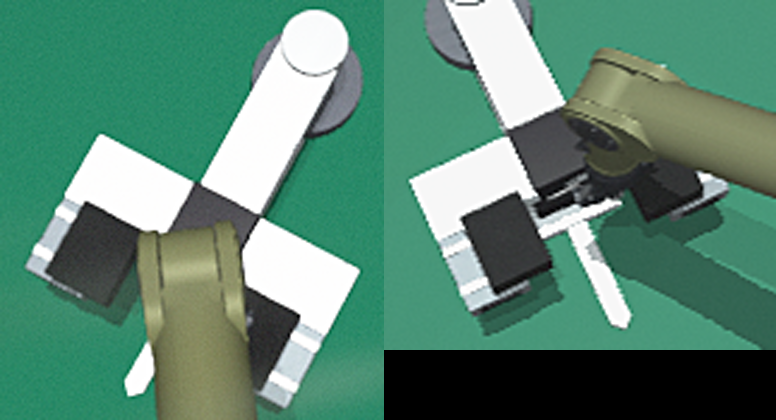

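```bash
python3 - <<'E'
from h import *
from scipy.optimize import least_squares
d=manip.camera("top")
A=np.array([(101,133),(358,268)])/2.4+[160-.3,60-.3]
A0=np.array([(76,307),(496,322)])/3.4+[205-.35,60-.35]   # start picture
for n,a in(("now",A),("start",A0)):
    for z in(.13,.15):
        p=bp(d,a,z);v=p[0]-p[1];th=np.arctan2(-v[0],v[1]);m=p.mean(0);print(n,z,"len",np.hypot(*v[:2]).round(3),"th",th.round(4),"axis",(m[:2]+.25*np.array([np.cos(th),np.sin(th)])).round(4))
E
CAM=top,side python3 ctl.py m -45 -45 -45 -45 -45
```

```text
now 0.13 len 0.404 th -0.4768 axis [ 0.87  -0.089]
now 0.15 len 0.397 th -0.4768 axis [ 0.8651 -0.0895]
start 0.13 len 0.408 th -0.0206 axis [ 0.8684 -0.092 ]
start 0.15 len 0.401 th -0.0206 axis [ 0.864  -0.0906]
t 8.43 th [(-0.4563, 24), (-0.4566, 24)] to go 0.0316 w_meas 0.0308
rel at pic r 0.404 y -44.3 mm F [ 0.2  1.2 -0.8]
[[0, 0, -3, 0, 0, 0], [1, 0, -4, 0, 0, 0], [1, 0, -5, 0, 0, 0], [2, 0, -6, 0, 0, 0], [2, 0, -7, 0, 0, 0]]
end pred th -0.4412 w 0.0283 to go 0.0468
```

```bash
sed -i 's/^TT=-.488/TT=-.487/; s/^th=np.nanmean(\(.*\))$/th=np.nanmean(\1)-.012/; s/"I",1.23/"I",1.33/' ctl.py; sed -i 's/L\[-1\]\[1\] if L else/L[-1][1]+.012 if L else/' ctl.py
python3 -c "
import json;L=json.load(open('log.json'));L=[(a,b-.012) for a,b in L];json.dump(L,open('log.json','w'))"
CAM=top,side python3 ctl.py m -8 30 58 67 67
```

```text
t 8.53 th [(-0.4548, 24), (-0.455, 24)] to go 0.0201 w_meas 0.0156
rel at pic r 0.404 y -48.5 mm F [ 0.2 -0.2 -0.4]
[[6, 0, 39, 0, 0, 0], [12, 0, 76, 0, 0, 0], [17, 1, 103, 0, 0, 0], [18, 1, 112, 0, 0, 0], [19, 1, 112, 0, 0, 0]]
end pred th -0.4612 w -0.0099 to go 0.0258
```

>>> send_rows([
  [6,0,39,0,0,0],
  [12,0,76,0,0,0],
  [17,1,103,0,0,0],
  [18,1,112,0,0,0],
  [19,1,112,0,0,0],
])

```text
time: 9.05
eef_pos: [0.5386, 0.1523, 0.1799]
tcp_rot: [[0.952, 0.007, 0.306], [-0.306, 0.004, 0.952], [0.005, -1.0, 0.006]]
contact_force: [-2.9, 0.0, 5.4]
grip_width: 0.0001
```

```bash
CAM=top,side python3 ctl.py -0.002 62 50 20 0 -20
```

```text
t 9.05 th [(-0.4462, 24), (-0.4496, 24)] to go 0.0271 w_meas 0.0135
rel at pic r 0.402 y 67.0 mm F [-2.5  0.1  4.4]
[[0, 0, -4, 0, 0, 0], [-2, 0, -15, 0, 0, 0], [-6, 0, -44, 0, 0, 0], [-9, -1, -63, 0, 0, 0], [-12, -1, -82, 0, 0, 0]]
end pred th -0.4711 w -0.0244 to go 0.0159
```

>>> send_rows([
  [0,0,-4,0,0,0],
  [-2,0,-15,0,0,0],
  [-6,0,-44,0,0,0],
  [-9,-1,-63,0,0,0],
  [-12,-1,-82,0,0,0],
])

```text
time: 9.57
eef_pos: [0.4993, 0.0704, 0.1798]
tcp_rot: [[0.95, 0.005, 0.314], [-0.314, 0.002, 0.95], [0.004, -1.0, 0.004]]
contact_force: [-0.1, -0.4, 0.3]
grip_width: 0.0
```

```bash
CAM=top,side python3 ctl.py -.024 -40 -45 -45 -45 -45;CAM=top,side python3 ctl.py m -40 -45 -45 -45 -45
```

```text
t 9.57 th [(-0.4877, 24), (-0.4943, 24)] to go -0.016 w_meas -0.0834
rel at pic r 0.400 y -39.2 mm F [-0.2 -0.4 -0.4]
[[0, 0, 1, 0, 0, 0], [-2, 0, -3, 0, 0, 0], [-2, 0, -2, 0, 0, 0], [-3, 0, -1, 0, 0, 0], [-3, 0, 0, 0, 0, 0]]
end pred th -0.5148 w -0.0218 to go -0.0278
t 9.67 th [(-0.4955, 24), (-0.5033, 24)] to go -0.0244 w_meas -0.0836
rel at pic r 0.400 y -38.4 mm F [0.3 0.9 0.8]
[[0, 0, 5, 0, 0, 0], [-1, 0, 3, 0, 0, 0], [-1, 0, 5, 0, 0, 0], [-1, 0, 8, 0, 0, 0], [-1, 0, 11, 0, 0, 0]]
end pred th -0.5538 w -0.0807 to go -0.0668
```

```bash
sed -i 's/G=.0555/G=.0500/; s/"I",1.33/"I",1.55/' ctl.py; CAM=top python3 ctl.py -.083 -58 -70 -70 -68 -62
```

```text
t 9.77 th [(-0.5051, 23)] to go -0.0301 w_meas -0.0577
rel at pic r 0.400 y -39.7 mm F [-0.3  0.9  0.1]
[[-4, 0, -13, 0, 0, 0], [-6, 0, -23, 0, 0, 0], [-7, 0, -21, 0, 0, 0], [-7, 0, -18, 0, 0, 0], [-6, 0, -11, 0, 0, 0]]
end pred th -0.5425 w -0.0107 to go -0.0555
```

>>> send_rows([
  [-4,0,-13,0,0,0],
  [-6,0,-23,0,0,0],
  [-7,0,-21,0,0,0],
  [-7,0,-18,0,0,0],
  [-6,0,-11,0,0,0],
])

```text
time: 10.23
eef_pos: [0.4917, 0.0648, 0.1804]
tcp_rot: [[0.95, 0.007, 0.313], [-0.313, 0.004, 0.95], [0.005, -1.0, 0.006]]
contact_force: [0.8, -0.2, 0.1]
grip_width: 0.0002
```

```bash
CAM=top,side python3 ctl.py -.0107 -58 -50 -40 -30 -20
```

```text
t 10.23 th [(-0.4416, 24), (-0.5345, 24)] to go -0.013 w_meas 0.0367
rel at pic r 0.405 y -42.7 mm F [0.5 0.6 0.8]
[[-2, 0, -14, 0, 0, 0], [0, 0, -7, 0, 0, 0], [2, 0, 3, 0, 0, 0], [5, 0, 13, 0, 0, 0], [7, 1, 23, 0, 0, 0]]
end pred th -0.5031 w -0.0030 to go -0.0161
```

```bash
TH=-.53 CAM=side python3 ctl.py 0 -62 -62 -55 -40 -30
```

```text
t 10.33 th [(-0.5349, 24)] to go -0.0599 w_meas -0.4687
rel at pic r 0.402 y -62.3 mm F [0.3 0.4 1.1]
[[0, 0, 0, 0, 0, 0], [0, 0, -1, 0, 0, 0], [2, 0, 5, 0, 0, 0], [5, 0, 18, 0, 0, 0], [7, 0, 27, 0, 0, 0]]
end pred th -0.5349 w 0.0352 to go -0.0479
```

>>> send_rows([
  [0,0,0,0,0,0],
  [0,0,-1,0,0,0],
  [2,0,5,0,0,0],
  [5,0,18,0,0,0],
  [7,0,27,0,0,0],
])

```text
time: 10.8
eef_pos: [0.5075, 0.0911, 0.1803]
tcp_rot: [[0.951, 0.006, 0.31], [-0.31, 0.004, 0.951], [0.005, -1.0, 0.006]]
contact_force: [0.6, 0.4, -0.1]
grip_width: -0.0001
```

```bash
for i in 1 2; do TH=-.52 CAM=side,top python3 ctl.py .035 0 25 35 40 42; done
```

```text
t 10.8 th [(-0.5297, 22), (-0.4445, 24)] to go -0.0121 w_meas 0.1024
rel at pic r 0.404 y -12.7 mm F [-0.1  1.7 -0.3]
[[2, 0, 10, 0, 0, 0], [7, 0, 33, 0, 0, 0], [9, 0, 42, 0, 0, 0], [9, 0, 46, 0, 0, 0], [10, 0, 47, 0, 0, 0]]
end pred th -0.4815 w 0.0330 to go 0.0055
t 10.9 th [(-0.5287, 23), (-0.4456, 24)] to go -0.0122 w_meas -0.001
rel at pic r 0.403 y -15.0 mm F [0.3 0.2 0.5]
[[2, 0, 12, 0, 0, 0], [7, 0, 36, 0, 0, 0], [9, 0, 44, 0, 0, 0], [9, 0, 48, 0, 0, 0], [10, 0, 49, 0, 0, 0]]
end pred th -0.4816 w 0.0330 to go 0.0054
```

>>> send_rows([
  [2,0,8,0,0,0],
  [3,0,16,0,0,0],
  [5,0,24,0,0,0],
  [6,0,32,0,0,0],
  [6,0,32,0,0,0],
])

```text
time: 11.42
eef_pos: [0.523, 0.1209, 0.1801]
tcp_rot: [[0.952, 0.006, 0.307], [-0.307, 0.003, 0.952], [0.005, -1.0, 0.005]]
contact_force: [-0.3, 0.2, -0.5]
grip_width: -0.0
```

```bash
sed -i 's/-.085,-.005/-.062,-.005/' h.py; TH=-.52 CAM=side,top python3 ctl.py .035 0 25 35 40 42|head -2; TH=-.52 CAM=side python3 ctl.py .03 20 30 35 40 40
```

```text
t 11.42 th [(-0.5189, 19), (-0.5127, 21)] to go -0.0408 w_meas -0.0554
rel at pic r 0.404 y 6.4 mm F [-0.2 -0.3  0. ]
t 11.52 th [(-0.5164, 20)] to go -0.0414 w_meas -0.0063
rel at pic r 0.404 y 5.6 mm F [0.2 0.  0.8]
[[3, 0, 12, 0, 0, 0], [5, 0, 21, 0, 0, 0], [6, 0, 25, 0, 0, 0], [7, 0, 29, 0, 0, 0], [7, 0, 28, 0, 0, 0]]
end pred th -0.5149 w 0.0282 to go -0.0279
```

>>> send_rows([
  [0,0,0,0,0,0],
  [0,0,0,0,0,0],
  [0,0,0,0,0,0],
  [0,0,0,0,0,0],
  [0,0,0,0,0,0],
])

```text
time: 11.98
eef_pos: [0.5224, 0.1182, 0.1801]
tcp_rot: [[0.951, 0.005, 0.309], [-0.309, 0.002, 0.951], [0.004, -1.0, 0.003]]
contact_force: [-0.0, -0.1, 0.6]
grip_width: -0.0
```

>>> send_rows([
  [0,0,0,0,0,0],
  [0,0,0,0,0,0],
  [0,0,0,0,0,0],
  [0,0,0,0,0,0],
  [0,0,0,0,0,0],
])

```text
time: 12.4
eef_pos: [0.5224, 0.1182, 0.1801]
tcp_rot: [[0.951, 0.005, 0.309], [-0.309, 0.002, 0.951], [0.004, -1.0, 0.003]]
contact_force: [-0.2, 0.7, 0.2]
grip_width: -0.0002
```

```bash
TH=-.5 CAM=side,top python3 ctl.py .016 20 30 35 38 40
```

```text
t 12.4 th [(-0.506, 20), (-0.5022, 23)] to go -0.0291 w_meas 0.0139
rel at pic r 0.403 y 10.5 mm F [-0.4  1.   0.6]
[[2, 0, 8, 0, 0, 0], [4, 0, 17, 0, 0, 0], [5, 0, 22, 0, 0, 0], [6, 0, 24, 0, 0, 0], [6, 0, 26, 0, 0, 0]]
end pred th -0.5083 w 0.0142 to go -0.0213
```

>>> send_rows([
  [0,0,0,0,0,0],
  [0,0,0,0,0,0],
  [0,0,0,0,0,0],
  [0,0,0,0,0,0],
  [0,0,0,0,0,0],
])

```text
time: 12.92
eef_pos: [0.5223, 0.1182, 0.1801]
tcp_rot: [[0.951, 0.005, 0.309], [-0.309, 0.002, 0.951], [0.004, -1.0, 0.003]]
contact_force: [0.3, 0.5, -0.0]
grip_width: 0.0004
```

>>> send_rows([
  [0,0,0,0,0,0],
  [0,0,0,0,0,0],
  [0,0,0,0,0,0],
  [0,0,0,0,0,0],
  [0,0,0,0,0,0],
])

```text
time: 13.33
eef_pos: [0.5223, 0.1182, 0.1801]
tcp_rot: [[0.951, 0.005, 0.309], [-0.309, 0.002, 0.951], [0.004, -1.0, 0.003]]
contact_force: [0.8, -0.2, 1.0]
grip_width: -0.0002
```

>>> send_rows([
  [0,0,0,0,0,0],
  [0,0,0,0,0,0],
  [0,0,0,0,0,0],
  [0,0,0,0,0,0],
  [0,0,0,0,0,0],
])

```text
time: 13.75
eef_pos: [0.5224, 0.1182, 0.1801]
tcp_rot: [[0.951, 0.005, 0.309], [-0.309, 0.002, 0.951], [0.004, -1.0, 0.003]]
contact_force: [-0.4, -0.2, -0.3]
grip_width: -0.0002
```

```bash
TH=-.49 CAM=side,top python3 ctl.py m 20 30 35 38 40
python3 - <<'E'
from h import *
d=manip.camera("top");x,y=150,60
im=cv2.resize(d["img"][y:y+175,x:x+175],None,fx=3.4,fy=3.4,interpolation=cv2.INTER_CUBIC)
im2=cv2.resize(manip.camera("side")["img"][135:270,200:250],None,fx=4.0,fy=4.0,interpolation=cv2.INTER_CUBIC)
im2=np.pad(im2,((0,im.shape[0]-im2.shape[0]),(0,0),(0,0)))
cv2.imwrite("pics/i.png",np.hstack([im,im2])[...,::-1])
E
```

```text
t 13.75 th [(-0.4963, 18), (-0.4916, 24)] to go -0.019 w_meas 0.0075
rel at pic r 0.403 y 14.6 mm F [ 0.1 -0.1  1.1]
[[1, 0, 5, 0, 0, 0], [3, 0, 14, 0, 0, 0], [4, 0, 19, 0, 0, 0], [5, 0, 22, 0, 0, 0], [6, 0, 23, 0, 0, 0]]
end pred th -0.5025 w 0.0058 to go -0.0155
```

View pics/i.png

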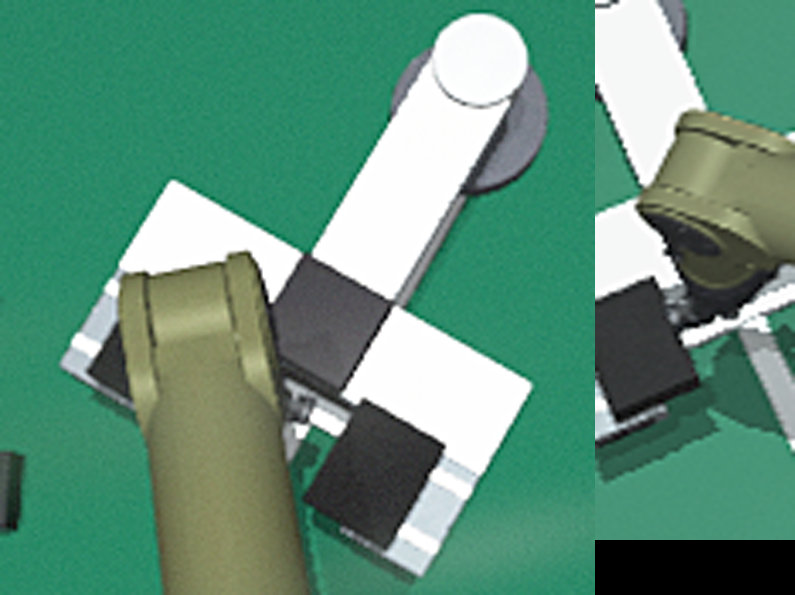

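```bash
python3 - <<'E'
from h import *
d=manip.camera("top")
A=np.array([(173,181),(531,384)])/3.4+[150-.35,60-.35]
p=bp(d,A,.15);v=p[0]-p[1];th=np.arctan2(-v[0],v[1]);m=p.mean(0)
print("plate th",th,"len",np.hypot(*v[:2]),"axis",m[:2]+.25*np.array([np.cos(th),np.sin(th)]),"mid bearing",np.arctan2(AX[1]-m[1],AX[0]-m[0]))
# automatic edge of plate (far edge, red channel) on both arms
R=d["img"][...,0].astype(np.float32);out=[]
for yy in list(np.arange(-.18,-.08,.01))+list(np.arange(.08,.18,.01)):
    u=np.arange(-.02,.03,.0005);c,s=np.cos(th),np.sin(th)   # outward to post
    X=np.c_[m[0]+c*u-s*yy,m[1]+s*u+c*yy,np.full(len(u),.15)]
    q=pj(d,X).astype(np.float32);val=cv2.remap(R,q[:,0],q[:,1],cv2.INTER_LINEAR).ravel()
    i=np.argmax(val<140);out.append((yy,u[i]))
o=np.array(out);k=np.polyfit(o[:,0],o[:,1],1);print("refined th",th-np.arctan(k[0]),"resid",np.abs(np.polyval(k,o[:,0])-o[:,1]).max())
# same for the strip: tip
E
TH=-.49 CAM=side,top python3 ctl.py m 20 30 35 38 40 | head -1
```

```text
plate th -0.5091381252909879 len 0.39767791597113705 axis [ 0.86301341 -0.08950129] mid bearing -0.5013018780698459
refined th -0.5088278291091273 resid 0.0005081100141043722
t 14.0 th [(-0.4951, 18), (-0.4896, 24)] to go -0.0173 w_meas 0.0065
```

```bash
python3 - <<'E'
from h import *
ax=np.array([.865,-.0897]);th=-.49;c,s=np.cos(th),np.sin(th)
for cam in("top","side"):
  d=manip.camera(cam)
  for nm in(cam,cam+"2"):
    R=np.load(f"pics/{nm}.npy")[...,0].astype(np.float32);out=[]
    for r in np.arange(.44,.545,.005):
        y=np.arange(-.035,.035,.0005);X=np.c_[ax[0]-c*r-s*y,ax[1]-s*r+c*y,np.full(len(y),.01)]
        q=pj(d,X).astype(np.float32);v=cv2.remap(R,q[:,0],q[:,1],cv2.INTER_LINEAR).ravel()
        b=np.where(v>145)[0]
        if len(b)and b[0]>0 and b[-1]<len(y)-1 and np.ptp(b)==len(b)-1 : out.append((r,y[b[0]]*1e3,y[b[-1]]*1e3))
    o=np.array(out)
    if len(o): print(nm,"\n",o.round(3)[::2].tolist(),"mid",((o[:,1]+o[:,2])/2).mean().round(2))
E
TH=-.49 CAM=side,top python3 ctl.py m 20 30 35 38 40 | head -1
```

```text
top 
 [[0.44, -28.0, 16.5], [0.45, -34.0, 15.5], [0.5, -21.5, 16.5], [0.51, -16.5, 16.5], [0.52, -15.5, 16.5], [0.53, -16.5, 17.0], [0.54, -13.5, 13.5]] mid -2.23
top2 
 [[0.44, 11.5, 34.0], [0.45, 21.0, 23.0], [0.475, 5.5, 17.0], [0.485, -3.5, 16.5], [0.495, -10.5, 16.5], [0.505, -16.0, 17.0], [0.515, -16.0, 16.0], [0.525, -16.0, 17.0], [0.535, -16.0, 17.0], [0.545, -8.5, 8.5]] mid 6.33
side 
 [[0.455, -13.5, 15.5], [0.465, -13.0, 15.5], [0.475, -15.5, 16.0], [0.485, -17.0, 17.0], [0.495, -17.0, 17.0], [0.505, -17.5, 16.0], [0.515, -16.5, 16.0], [0.525, -16.5, 16.0], [0.535, -16.5, 15.5], [0.545, -11.0, 8.5]] mid 0.2
side2 
 [[0.44, -13.5, 17.0], [0.45, -14.0, 16.5], [0.46, -17.0, 16.5], [0.47, -17.5, 16.5], [0.48, -17.5, 16.5], [0.49, -16.0, 16.0], [0.5, -16.0, 17.0], [0.51, -16.0, 17.0], [0.52, -16.0, 16.5], [0.53, -16.5, 16.5], [0.54, -15.0, 14.5]] mid 0.05
t 14.2 th [(-0.4924, 18), (-0.4893, 24)] to go -0.0158 w_meas 0.0076
```

```bash
sed -i 's/^TT=-.487/TT=-.490/; s/-\.012$/-.0165/; s/G=.0500/G=.0505/; s/^rel=lambda/AX=np.array([.865,-.0897]);rel=lambda/' ctl.py; grep -n "0165\|TT=" ctl.py|head; TH=-.49 CAM=side,top python3 ctl.py .005 -15 -45 -56 -56 -30
```

```text
4:TT=-.490;G=.0505;I=float(os.environ.get("I",1.55));NC=os.environ.get("CAM","top").split(",")
11:th=np.nanmean([a[0] for a in ths])-.0165
t 14.3 th [(-0.492, 18), (-0.4887, 24)] to go -0.0169 w_meas -0.0405
rel at pic r 0.400 y 15.4 mm F [ 0.3 -0.4  0.2]
[[-6, 0, -30, 0, 0, 0], [-12, 0, -60, 0, 0, 0], [-15, 0, -71, 0, 0, 0], [-15, 0, -71, 0, 0, 0], [-10, 0, -46, 0, 0, 0]]
end pred th -0.5036 w 0.0106 to go -0.0136
```

>>> send_rows([
  [-6,0,-30,0,0,0],
  [-12,0,-60,0,0,0],
  [-15,0,-71,0,0,0],
  [-15,0,-71,0,0,0],
  [-10,0,-46,0,0,0],
])

```text
time: 14.82
eef_pos: [0.4978, 0.0732, 0.1803]
tcp_rot: [[0.949, 0.005, 0.316], [-0.316, 0.002, 0.949], [0.004, -1.0, 0.004]]
contact_force: [0.8, -0.4, -0.8]
grip_width: 0.0004
```

>>> send_rows([
  [3,0,15,0,0,0],
  [6,0,30,0,0,0],
  [6,0,30,0,0,0],
  [6,0,30,0,0,0],
  [6,0,30,0,0,0],
])

```text
time: 15.23
eef_pos: [0.5127, 0.0994, 0.1801]
tcp_rot: [[0.949, 0.004, 0.316], [-0.316, 0.001, 0.949], [0.003, -1.0, 0.002]]
contact_force: [0.3, 0.3, 0.2]
grip_width: -0.0002
```

```bash
TH=-.48 CAM=side,top python3 ctl.py .01 0 0 0 0 0;TH=-.48 CAM=side,top python3 ctl.py .01 0 0 0 0 0|head -1
```

```text
t 15.23 th [(-0.4882, 23), (-0.4814, 24)] to go -0.0113 w_meas 0.0059
rel at pic r 0.400 y -3.9 mm F [-0.1  0.3 -0.8]
[[0, 0, 3, 0, 0, 0], [0, 0, 3, 0, 0, 0], [-1, 0, 3, 0, 0, 0], [-1, 0, 3, 0, 0, 0], [-2, 0, 2, 0, 0, 0]]
end pred th -0.4966 w 0.0082 to go -0.0066
t 15.33 th [(-0.4878, 23), (-0.4799, 24)] to go -0.0104 w_meas 0.0095
```

>>> send_rows([
  [0,0,0,0,0,0],
  [0,0,0,0,0,0],
  [0,0,0,0,0,0],
  [0,0,0,0,0,0],
  [0,0,0,0,0,0],
])

```text
time: 15.85
eef_pos: [0.5128, 0.099, 0.1805]
tcp_rot: [[0.948, 0.005, 0.317], [-0.317, 0.002, 0.948], [0.004, -1.0, 0.004]]
contact_force: [0.8, 0.0, -0.1]
grip_width: -0.0
```

>>> send_rows([
  [0,0,0,0,0,0],
  [0,0,0,0,0,0],
  [0,0,0,0,0,0],
  [0,0,0,0,0,0],
  [0,0,0,0,0,0],
])

```text
time: 16.27
eef_pos: [0.5128, 0.099, 0.1805]
tcp_rot: [[0.948, 0.005, 0.317], [-0.317, 0.002, 0.948], [0.004, -1.0, 0.004]]
contact_force: [0.1, 0.0, -0.9]
grip_width: -0.0002
```

>>> send_rows([
  [0,0,0,0,0,0],
  [0,0,0,0,0,0],
  [0,0,0,0,0,0],
  [0,0,0,0,0,0],
  [0,0,0,0,0,0],
])

```text
time: 16.68
eef_pos: [0.5127, 0.0991, 0.1805]
tcp_rot: [[0.948, 0.005, 0.317], [-0.317, 0.002, 0.948], [0.004, -1.0, 0.004]]
contact_force: [0.2, -0.8, 0.2]
grip_width: 0.0002
```

>>> send_rows([
  [0,0,0,0,0,0],
  [0,0,0,0,0,0],
  [0,0,0,0,0,0],
  [0,0,0,0,0,0],
  [0,0,0,0,0,0],
])

```text
time: 17.1
eef_pos: [0.5128, 0.099, 0.1805]
tcp_rot: [[0.948, 0.005, 0.317], [-0.317, 0.002, 0.948], [0.004, -1.0, 0.003]]
contact_force: [0.5, -0.6, 0.3]
grip_width: -0.0001
```

```bash
cat > plate.py <<'E'
from h import *
def plate(d,th=-.49):
    R=d["img"][...,0].astype(np.float32);m=np.array([.865,-.0897])
    for _ in range(2):
        out=[];c,s=np.cos(th),np.sin(th)
        for yy in list(np.arange(-.18,-.08,.005))+list(np.arange(.08,.18,.005)):
            r=np.arange(.27,.22,-.0005)
            X=np.c_[m[0]-c*r-s*yy,m[1]-s*r+c*yy,np.full(len(r),.15)]
            q=pj(d,X).astype(np.float32);v=cv2.remap(R,q[:,0],q[:,1],cv2.INTER_LINEAR).ravel()
            if v[0]>140:
                out.append((yy,-r[np.argmax(v<140)]))
        o=np.array(out);k=np.polyfit(o[:,0],o[:,1],1);e=np.abs(np.polyval(k,o[:,0])-o[:,1]);o=o[e<3*np.median(e)+1e-4];k=np.polyfit(o[:,0],o[:,1],1)
        th=th-np.arctan(k[0])
    return th,len(o),k[1]
if __name__=="__main__":
    t=manip.get_state()["time"];print("plate",round(t,2),plate(manip.camera("top")))
E
python3 plate.py; TH=-.48 CAM=side,top python3 ctl.py m 0 0 0 0 0
```

```text
plate 17.1 (np.float64(-0.4840328826928679), 39, np.float64(-0.2498333333333333))
t 17.15 th [(-0.4699, 23), (-0.4672, 24)] to go 0.0049 w_meas 0.0084
rel at pic r 0.400 y 2.8 mm F [ 0.5  0.7 -0.1]
[[-1, 0, -3, 0, 0, 0], [-2, 0, -3, 0, 0, 0], [-2, 0, -4, 0, 0, 0], [-3, 0, -4, 0, 0, 0], [-3, 0, -4, 0, 0, 0]]
end pred th -0.4812 w 0.0067 to go 0.0088
```

```bash
TH=-.475 CAM=side,top python3 ctl.py .006 25 50 58 57 30
```

```text
t 17.25 th [(-0.4694, 22), (-0.4664, 24)] to go 0.0056 w_meas 0.0066
rel at pic r 0.400 y 3.0 mm F [ 0.3 -0.6  0.1]
[[3, 1, 21, 0, 0, 0], [6, 1, 46, 0, 0, 0], [7, 1, 54, 0, 0, 0], [7, 1, 53, 0, 0, 0], [2, 1, 27, 0, 0, 0]]
end pred th -0.4834 w -0.0056 to go 0.0066
```

>>> send_rows([
  [3,0,21,0,0,0],
  [6,0,46,0,0,0],
  [7,0,54,0,0,0],
  [7,0,53,0,0,0],
  [2,0,27,0,0,0],
])

```text
time: 17.77
eef_pos: [0.524, 0.128, 0.1803]
tcp_rot: [[0.95, 0.006, 0.311], [-0.311, 0.002, 0.95], [0.005, -1.0, 0.004]]
contact_force: [-0.4, 0.6, 0.1]
grip_width: -0.0002
```

>>> send_rows([
  [-2,0,-10,0,0,0],
  [-4,0,-25,0,0,0],
  [-4,0,-27,0,0,0],
  [-4,0,-27,0,0,0],
  [-4,0,-27,0,0,0],
])

```text
time: 18.18
eef_pos: [0.5119, 0.1036, 0.1805]
tcp_rot: [[0.95, 0.006, 0.311], [-0.311, 0.003, 0.95], [0.005, -1.0, 0.005]]
contact_force: [0.5, -0.3, -0.1]
grip_width: 0.0004
```

```bash
python3 plate.py; TH=-.475 CAM=side,top python3 ctl.py m 0 0 0 0 0; python3 plate.py
```

```text
plate 18.18 (np.float64(-0.4895417694892043), 40, np.float64(-0.2498377775819528))
t 18.23 th [(-0.4789, 21), (-0.4743, 24)] to go -0.0031 w_meas -0.0088
rel at pic r 0.403 y 3.7 mm F [-0.4  0.5  0.1]
[[0, 0, -3, 0, 0, 0], [0, 0, -3, 0, 0, 0], [0, 0, -3, 0, 0, 0], [0, 0, -2, 0, 0, 0], [0, 0, -2, 0, 0, 0]]
end pred th -0.4972 w -0.0071 to go -0.0072
plate 18.33 (np.float64(-0.4907716247585705), 39, np.float64(-0.24981974557420455))
```

```bash
TH=-.475 CAM=side,top python3 ctl.py -.011 -30 -55 -58 -56 -30
```

```text
t 18.38 th [(-0.4793, 22), (-0.4758, 24)] to go -0.004 w_meas -0.0063
rel at pic r 0.403 y 3.1 mm F [ 0.2 -0.8  0.3]
[[-6, 0, -32, 0, 0, 0], [-10, 0, -56, 0, 0, 0], [-10, 0, -59, 0, 0, 0], [-10, 0, -57, 0, 0, 0], [-5, 0, -32, 0, 0, 0]]
end pred th -0.4969 w 0.0030 to go -0.0069
```

>>> send_rows([
  [-6,0,-32,0,0,0],
  [-10,0,-56,0,0,0],
  [-10,0,-59,0,0,0],
  [-10,0,-57,0,0,0],
  [-5,0,-32,0,0,0],
])

```text
time: 18.9
eef_pos: [0.4966, 0.072, 0.1802]
tcp_rot: [[0.949, 0.005, 0.316], [-0.316, 0.002, 0.949], [0.004, -1.0, 0.004]]
contact_force: [0.2, 0.4, -0.0]
grip_width: 0.0001
```

>>> send_rows([
  [2,0,15,0,0,0],
  [5,0,32,0,0,0],
  [5,0,32,0,0,0],
  [5,0,32,0,0,0],
  [5,0,32,0,0,0],
])

```text
time: 19.32
eef_pos: [0.5113, 0.1009, 0.18]
tcp_rot: [[0.949, 0.004, 0.315], [-0.315, 0.001, 0.949], [0.004, -1.0, 0.002]]
contact_force: [-0.3, -0.7, -0.3]
grip_width: -0.0001
```

```bash
python3 plate.py; TH=-.475 CAM=side,top python3 ctl.py m 0 0 0 0 0; python3 plate.py
```

```text
plate 19.32 (np.float64(-0.48990306662000627), 40, np.float64(-0.24987499118787454))
t 19.37 th [(-0.4791, 24), (-0.4724, 24)] to go -0.0023 w_meas 0.0018
rel at pic r 0.401 y 0.1 mm F [-0.5 -0.1 -0.3]
[[0, 0, 0, 0, 0, 0], [0, 0, 0, 0, 0, 0], [0, 0, 0, 0, 0, 0], [0, 0, 0, 0, 0, 0], [-1, 0, 0, 0, 0, 0]]
end pred th -0.4918 w 0.0001 to go -0.0018
plate 19.47 (np.float64(-0.4895787804369132), 40, np.float64(-0.24983737222418043))
```

>>> send_rows([
  [0,0,0,0,0,0],
  [0,0,0,0,0,0],
  [0,0,0,0,0,0],
  [0,0,0,0,0,0],
  [0,0,0,0,0,0],
])

```text
time: 19.93
eef_pos: [0.5113, 0.1001, 0.1804]
tcp_rot: [[0.949, 0.005, 0.317], [-0.317, 0.002, 0.949], [0.004, -1.0, 0.004]]
contact_force: [0.2, -0.2, 0.4]
grip_width: -0.0002
```

>>> send_rows([
  [0,0,0,0,0,0],
  [0,0,0,0,0,0],
  [0,0,0,0,0,0],
  [0,0,0,0,0,0],
  [0,0,0,0,0,0],
])

```text
time: 20.35
eef_pos: [0.5113, 0.1001, 0.1805]
tcp_rot: [[0.949, 0.005, 0.317], [-0.317, 0.002, 0.949], [0.004, -1.0, 0.004]]
contact_force: [0.1, -0.6, -0.5]
grip_width: 0.0001
```

>>> send_rows([
  [0,0,0,0,0,0],
  [0,0,0,0,0,0],
  [0,0,0,0,0,0],
  [0,0,0,0,0,0],
  [0,0,0,0,0,0],
])

```text
time: 20.77
eef_pos: [0.5113, 0.1001, 0.1804]
tcp_rot: [[0.949, 0.005, 0.317], [-0.317, 0.002, 0.949], [0.004, -1.0, 0.004]]
contact_force: [0.3, -0.2, -0.2]
grip_width: -0.0004
```

>>> send_rows([
  [0,0,0,0,0,0],
  [0,0,0,0,0,0],
  [0,0,0,0,0,0],
  [0,0,0,0,0,0],
  [0,0,0,0,0,0],
])

```text
time: 21.18
eef_pos: [0.5113, 0.1001, 0.1805]
tcp_rot: [[0.949, 0.005, 0.317], [-0.317, 0.002, 0.949], [0.004, -1.0, 0.004]]
contact_force: [0.5, -0.1, -0.7]
grip_width: -0.0002
```

>>> send_rows([
  [0,0,0,0,0,0],
  [0,0,0,0,0,0],
  [0,0,0,0,0,0],
  [0,0,0,0,0,0],
  [0,0,0,0,0,0],
])

```text
time: 21.6
eef_pos: [0.5113, 0.1001, 0.1805]
tcp_rot: [[0.949, 0.005, 0.317], [-0.317, 0.002, 0.949], [0.004, -1.0, 0.004]]
contact_force: [0.1, -0.2, 0.6]
grip_width: 0.0004
```

```bash
python3 plate.py; TH=-.475 CAM=side,top python3 ctl.py m 0 0 0 0 0
```

```text
plate 21.6 (np.float64(-0.4864029050192439), 40, np.float64(-0.2498126718364469))
t 21.65 th [(-0.4766, 24), (-0.4695, 24)] to go 0.0004 w_meas 0.0012
rel at pic r 0.401 y 1.2 mm F [-0.4  0.1  0.8]
[[0, 0, -1, 0, 0, 0], [0, 0, -1, 0, 0, 0], [-1, 0, -1, 0, 0, 0], [-1, 0, -1, 0, 0, 0], [-1, 0, -1, 0, 0, 0]]
end pred th -0.4894 w -0.0000 to go 0.0006
```

>>> send_rows([
  [0,0,0,0,0,0],
  [0,0,0,0,0,0],
  [0,0,0,0,0,0],
  [0,0,0,0,0,0],
  [0,0,0,0,0,0],
])

```text
time: 22.17
eef_pos: [0.5113, 0.1001, 0.1805]
tcp_rot: [[0.949, 0.005, 0.317], [-0.317, 0.002, 0.949], [0.004, -1.0, 0.004]]
contact_force: [0.6, 0.4, -0.8]
grip_width: 0.0
```

>>> send_rows([
  [0,0,0,0,0,0],
  [0,0,0,0,0,0],
  [0,0,0,0,0,0],
  [0,0,0,0,0,0],
  [0,0,0,0,0,0],
])

```text
time: 22.58
eef_pos: [0.5113, 0.1001, 0.1805]
tcp_rot: [[0.949, 0.005, 0.317], [-0.317, 0.002, 0.949], [0.004, -1.0, 0.004]]
contact_force: [-0.4, 0.2, -0.1]
grip_width: 0.0002
```

>>> send_rows([
  [0,0,0,0,0,0],
  [0,0,0,0,0,0],
  [0,0,0,0,0,0],
  [0,0,0,0,0,0],
  [0,0,0,0,0,0],
])

```text
time: 23.0
eef_pos: [0.5113, 0.1001, 0.1805]
tcp_rot: [[0.949, 0.005, 0.317], [-0.317, 0.002, 0.949], [0.004, -1.0, 0.004]]
contact_force: [-0.4, 0.5, -0.2]
grip_width: -0.0
```

>>> send_rows([
  [0,0,0,0,0,0],
  [0,0,0,0,0,0],
  [0,0,0,0,0,0],
  [0,0,0,0,0,0],
  [0,0,0,0,0,0],
])

```text
time: 23.42
eef_pos: [0.5113, 0.1001, 0.1805]
tcp_rot: [[0.949, 0.005, 0.317], [-0.317, 0.002, 0.949], [0.004, -1.0, 0.004]]
contact_force: [0.2, 0.7, 0.2]
grip_width: -0.0002
```

>>> send_rows([
  [0,0,0,0,0,0],
  [0,0,0,0,0,0],
  [0,0,0,0,0,0],
  [0,0,0,0,0,0],
  [0,0,0,0,0,0],
])

```text
time: 23.83
eef_pos: [0.5113, 0.1001, 0.1804]
tcp_rot: [[0.949, 0.005, 0.317], [-0.317, 0.002, 0.949], [0.004, -1.0, 0.004]]
contact_force: [-0.0, 0.1, -0.3]
grip_width: 0.0001
```

>>> send_rows([
  [0,0,0,0,0,0],
  [0,0,0,0,0,0],
  [0,0,0,0,0,0],
  [0,0,0,0,0,0],
  [0,0,0,0,0,0],
])

```text
time: 24.25
eef_pos: [0.5113, 0.1001, 0.1804]
tcp_rot: [[0.949, 0.005, 0.317], [-0.317, 0.002, 0.949], [0.004, -1.0, 0.004]]
contact_force: [-0.5, -0.2, -0.1]
grip_width: -0.0001
```

>>> send_rows([
  [0,0,0,0,0,0],
  [0,0,0,0,0,0],
  [0,0,0,0,0,0],
  [0,0,0,0,0,0],
  [0,0,0,0,0,0],
])

```text
time: 24.67
eef_pos: [0.5113, 0.1001, 0.1805]
tcp_rot: [[0.949, 0.005, 0.317], [-0.317, 0.002, 0.949], [0.004, -1.0, 0.004]]
contact_force: [0.0, -0.8, -0.1]
grip_width: -0.0001
```

>>> send_rows([
  [0,0,0,0,0,0],
  [0,0,0,0,0,0],
  [0,0,0,0,0,0],
  [0,0,0,0,0,0],
  [0,0,0,0,0,0],
])

```text
time: 25.08
eef_pos: [0.5113, 0.1001, 0.1805]
tcp_rot: [[0.949, 0.005, 0.317], [-0.317, 0.002, 0.949], [0.004, -1.0, 0.004]]
contact_force: [0.2, 0.1, -0.6]
grip_width: 0.0004
```

>>> send_rows([
  [0,0,0,0,0,0],
  [0,0,0,0,0,0],
  [0,0,0,0,0,0],
  [0,0,0,0,0,0],
  [0,0,0,0,0,0],
])

```text
time: 25.5
eef_pos: [0.5113, 0.1001, 0.1805]
tcp_rot: [[0.949, 0.005, 0.317], [-0.317, 0.002, 0.949], [0.004, -1.0, 0.004]]
contact_force: [-0.3, -0.0, 0.1]
grip_width: -0.0001
```

>>> send_rows([
  [0,0,0,0,0,0],
  [0,0,0,0,0,0],
  [0,0,0,0,0,0],
  [0,0,0,0,0,0],
  [0,0,0,0,0,0],
])

```text
time: 25.92
eef_pos: [0.5113, 0.1001, 0.1804]
tcp_rot: [[0.949, 0.005, 0.317], [-0.317, 0.002, 0.949], [0.004, -1.0, 0.004]]
contact_force: [0.4, -0.3, 0.1]
grip_width: 0.0001
```

```bash
python3 plate.py; TH=-.475 CAM=side,top python3 ctl.py m 0 0 0 0 0|head -2
```

```text
plate 25.92 (np.float64(-0.48641348048784205), 40, np.float64(-0.2498249647514981))
t 25.97 th [(-0.4766, 24), (-0.4701, 24)] to go 0.0002 w_meas -0.0001
rel at pic r 0.401 y 1.1 mm F [ 0.4 -0.5  1. ]
```

Over 4.3 s the head did not move (-0.4864 both times), and it is about 0.0036 rad (roughly 1 mm at the lens) from the tongue line. Now I'll take the hand straight up and clear.

>>> send_rows([
  [0,-18,0,0,0,0],
  [0,-36,0,0,0,0],
  [0,-54,0,0,0,0],
  [0,-72,0,0,0,0],
  [0,-90,0,0,0,0],
])

```text
time: 26.48
eef_pos: [0.5108, 0.0998, 0.2713]
tcp_rot: [[0.948, 0.005, 0.317], [-0.317, 0.002, 0.948], [0.004, -1.0, 0.004]]
contact_force: [0.8, -0.3, 0.5]
grip_width: -0.0001
```

>>> send_rows([
  [-15,0,30,0,0,0],
  [-25,0,60,0,0,0],
  [-35,0,90,0,0,0],
  [-45,0,120,0,0,0],
  [-55,0,150,0,0,0],
])

```text
time: 26.9
eef_pos: [0.5059, 0.2611, 0.2718]
tcp_rot: [[0.948, 0.005, 0.317], [-0.317, 0.003, 0.948], [0.004, -1.0, 0.004]]
contact_force: [0.2, 0.1, 0.5]
grip_width: 0.0003
```

>>> send_rows([
  [-15,0,30,0,0,0],
  [-30,0,60,0,0,0],
  [-45,0,90,0,0,0],
  [-60,0,120,0,0,0],
  [-60,0,120,0,0,0],
])

```text
time: 27.32
eef_pos: [0.4827, 0.4026, 0.2708]
tcp_rot: [[0.952, 0.002, 0.306], [-0.306, 0.006, 0.952], [0.0, -1.0, 0.007]]
contact_force: [-2.4, 0.5, -1.0]
grip_width: 0.0
```

```bash
python3 plate.py; TH=-.475 CAM=side,top python3 ctl.py m 0 0 0 0 0|head -2
python3 - <<'E'
from h import *
o=[]
for c in("top","side"):
    d=manip.camera(c);x,y,w,h=(140,50,200,200) if c=="top" else (150,90,200,200)
    im=cv2.resize(d["img"][y:y+h,x:x+w],(400,400),interpolation=cv2.INTER_CUBIC)
    A=np.array([.865,-.0897]);th=-.49
    L=((pj(d,[[A[0]-r*np.cos(th),A[1]-r*np.sin(th),z] for r,z in((.25,.175),(.35,.175),(.44,.01),(.55,.01))])-[x,y]+.5)*2).astype(int)
    cv2.line(im,tuple(L[0].tolist()),tuple(L[1].tolist()),(255,0,0),1);cv2.line(im,tuple(L[2].tolist()),tuple(L[3].tolist()),(255,0,0),1)
    o.append(im)
cv2.imwrite("pics/k.png",np.hstack(o)[...,::-1])
E
```

```text
plate 27.32 (np.float64(-0.48648926315795843), 40, np.float64(-0.24975009693338032))
t 27.37 th [(-0.475, 24), (-0.4685, 24)] to go 0.0017 w_meas 0.0011
rel at pic r 0.561 y 249.6 mm F [ 0.5 -0.2 -0.9]
```

View pics/k.png

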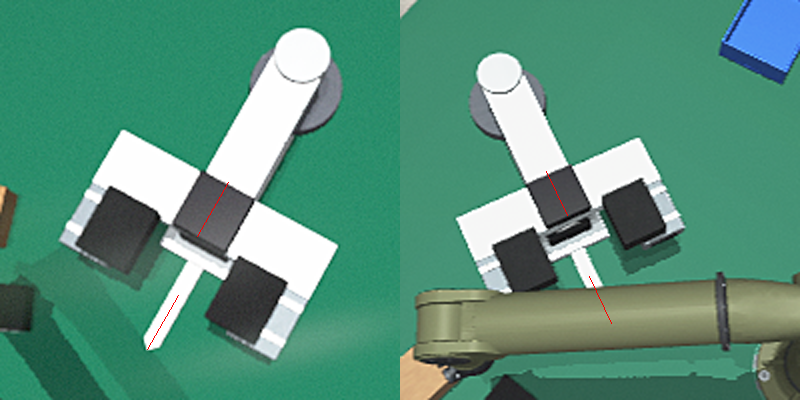

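```bash
python3 - <<'E'
from h import *
from scipy.optimize import least_squares
d=manip.camera("top");A=np.array([.865,-.0897])
z=lambda a:(np.array(a,float)+.5)/2-.5+[140,50]
L=z([(107,185),(160,212),(132,273),(78,242)]);Rr=z([(235,256),(286,287),(258,343),(206,313)]);C=z([(122,130),(337,243)]);B=z([(208,171),(255,202)])
def show(n,p):
    v=A-p[:2];print(n,p.round(4),"r",np.hypot(*v).round(3),"bearing",np.arctan2(v[1],v[0]).round(4))
show("pads mid",(bp(d,L,.2).mean(0)+bp(d,Rr,.2).mean(0))/2)
show("plate mid",bp(d,C,.15).mean(0));show("box far mid",bp(d,B,.175).mean(0))
# global fit of all marks: axis, theta
h=np.array([(.345,.16),(.345,.07),(.455,.07),(.455,.16),(.345,-.07),(.345,-.16),(.455,-.16),(.455,-.07),(.25,.2),(.25,-.2)]);zz=np.r_[np.full(8,.2),.15,.15]
px=np.vstack([L,Rr,C])
def f(p):
    c,s=np.cos(p[2]),np.sin(p[2]);X=np.c_[p[0]-c*h[:,0]-s*h[:,1],p[1]-s*h[:,0]+c*h[:,1],zz]
    return (pj(d,X)-px).ravel()
r=least_squares(f,[.865,-.09,-.49]);print("fit",r.x,"rms px",np.sqrt((r.fun**2).mean()))
for c in("top","side"):
  try:
    manip.camera(c);print(c,{q:[(np.round(m["xy"],1).tolist(),round(m["score"],2)) for m in manip.mark_of(c,q)[:1]] for q in("well","lens","target")})
  except Exception as e:print(e)
s=manip.camera("side")
for n,dd in(("top",d),("side",s)):
    print(n,"expected at th=-.49:",{q:pj(dd,[[A[0]-rr*np.cos(.49),A[1]+rr*np.sin(.49),zq]]).round(1).tolist() for q,rr,zq in(("well",.4,.176),("lens",.3,.095),("target",.3,.065))})
print(manip.get_state()["time"])
E
```

```text
pads mid [0.5084 0.095  0.2   ] r 0.402 bearing -0.4779
plate mid [0.6438 0.028  0.15  ] r 0.251 bearing -0.4889
box far mid [0.6367 0.0222 0.175 ] r 0.254 bearing -0.4557
fit [ 0.86350833 -0.08959997 -0.48086563] rms px 1.5321586573026653
top {'well': [([231.1, 183.2], 0.65)], 'lens': [], 'target': [([248.0, 157.8], 0.71)]}
side {'well': [([237.9, 207.6], 0.85)], 'lens': [], 'target': [([231.8, 194.7], 0.94)]}
top expected at th=-.49: {'well': [[230.4, 181.3]], 'lens': [[247.0, 158.9]], 'target': [[247.3, 160.6]]}
side expected at th=-.49: {'well': [[238.6, 208.3]], 'lens': [[229.4, 192.6]], 'target': [[229.8, 194.8]]}
28.0667
```

```bash
python3 plate.py; python3 -c "
from cell import manip;print(manip.hand_in())"
```

```text
plate 28.07 (np.float64(-0.4864522532089382), 40, np.float64(-0.2497749911878745))
the job is handed in; nothing more can be done
None
```

I swung the head about 0.47 rad clockwise onto the meter by pushing only on the pads, and it stayed put once I let go. I handed the job in at about 28 s of the 48 s allowed.

**The swing:** it peaked at about 0.2 rad/s, below the suggested 0.3. I used gentle brakes and a few small corrective nudges. It overshot once, by about 0.04–0.05 rad (roughly 1.5 cm at the lens), before I brought it back.

**Standing still:** the head's angle read -0.4864 rad at 21.6 s, 25.9 s, 27.3 s and 28.1 s, all after the last push at about 18.8 s. I lifted the hand straight out at 26 s.

**Alignment:** the tongue line is at -0.490 rad. The straight edge of the head's cross plate puts the head 0.004 rad off, about 1 mm at the lens.

**Checks that disagreed:**
- The pads and boom read about 0.01 rad off, or 2–4 mm at the lens.
- One hand-read estimate from the camera-box edge read 0.034 rad off, about 10 mm. I treated it as an outlier.
- On two of the left-pad pushes the wrist showed 5–6 N upward. I couldn't explain it, so I can't rule out light contact with something besides the pad face.
- Pad compression was not measured directly. I estimate it stayed under about 27 mm of the 40 mm travel.

The arm's path stayed well clear of the bystanders; I did not check their positions again at the end.

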